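# Stand the fallen stitching pony back on its base

### The job

The wooden stitching pony has been knocked over onto its back. First slide the small round metal tin along the mat, clear of where the pony's base board will come down, then tip the pony up by pushing on the high end of its base board until it stands upright on its base, where it fell. Only push, gently: do not pinch, pick up or shove the pony along, keep the tin flat on the mat, do not let the pony touch it, and do not disturb the other things on the mat.

Things in the scene. Friction and masses are not known exactly. Their poses are not given: they have to be found in the camera images.
- pony: Wooden stitching pony (stitching clamp), 0.8 kg, fallen on its back. Origin: middle of the edge of its heel end that rests on the mat. As it lies: z up, y along the heel edge, x level towards where the base board will come down (it will cover x 18 to 258, y -55 to 55 mm); the jaws lie along -x. It turns up about its heel; standing, this frame is pitched 1.72 rad.
- pony_base (a point): Middle of the heel edge of the base's underside, with the pony's axes as it should stand (z up when upright; starts tilted 1.72 rad): x along the base from heel to toe, y across. Base board 240 (x) by 110 (y) by 18 mm, underside at z = 0. Two jaws 70 mm wide stand on it at x = 39 to 89 mm, up to z = 318 mm, with a wing bolt at z = 183 mm reaching x = 128 mm.
- pony_toe (a point): Middle of the base's toe edge, on its underside, 240 mm from the heel edge: at the start the high end of the nearly upright board, which leans 0.15 rad over the jaws. Pushing the board's jaw-side face here, over and down (3 to 4 N at first), turns the pony up about its heel edge, which grips the mat; with the board about 0.75 rad from flat it overbalances and drops onto its base by itself.
- mat: Fixed dark green cutting mat, 600 (x) by 900 (y) mm, 3 mm thick, origin at the centre of its underside, on the bench top. All the loose things rest on it.
- tin: Round flat closed metal tin, 64 mm across, 26 mm high, 0.11 kg, origin at the centre of its underside, on the mat where the base board will come down. Slides when pushed low on its side.
- spool: Bystander: upright thread spool, 54 mm across, 80 mm high, origin at the centre of its underside.
- glue: Bystander: upright round jar, 62 mm across, 85 mm high, origin at the centre of its underside.
- dye: Bystander: small upright bottle, 42 mm across, 100 mm high, origin at the centre of its underside.
- mallet: Bystander: mallet lying on its side, head 90 by 52 by 52 mm, origin under the middle of the head, handle 24 mm thick reaching 212 mm along its -y.
- studbox: Bystander: clear flat box of brass studs, 87 by 67 by 33 mm, origin at the centre of its underside.
- iron: Bystander: steel pricking iron lying flat, 108 mm long (x), 30 mm wide, 10 mm high, origin under its middle.
Things that resemble listed ones, but are neither listed nor needed, are in the scene too. Leave any black look-alike of the tin alone.

How it is judged:
By the outcome, as a careful person would: the job done as asked, in the order asked, and still so for the second after the job is handed in, with the robot touching nothing.
It also fails if it takes over 58 s, if anything falls off the work surface, if the arm or the gripper's body presses on something with over 40 N, if the wrist force passes 120 N, or if a joint passes its speed limit or range.

### The arm

A 6-joint arm with a two-finger parallel gripper is mounted at the origin on the work surface. World frame = base frame: x ahead of the robot, y to its left, z up, the work surface at z = 0. Lengths are in m, angles in rad, forces in N, time in s.
With the tool pointing down it reaches from about 0.375 to 0.9 m from the base axis. Payload 3.1 kg.
Tool frame: the origin (TCP) lies at the centre of the arm's flange, where the gripper is bolted on; the fingertips stand 173 mm ahead of it and the grasp point (between the pads) lies 155 mm ahead of it; z points along the fingers, y is the line along which they close (so a half turn about z gives the same grasp; the last joint's range is limited). The gripper opens to 85 mm and grips with 20 to 120 N. Pads are 22 mm wide; open, the fingers measure 114 mm over their backs; the gripper's body (76 mm by 85 mm) begins 54 mm behind the grasp point. The pads swing forward as they close: fully open they stand 13 mm farther back than shut.
Start: joints at [1.04, 0.527, 1.433, -0, 1.181, -0.178], TCP at [0.215, 0.587, 0.405] pointing down, gripper open.
Joint ranges: [-3.08, 3.08], [-0.75, 2.2], [0.22, 2.44], [-1.43, 4.57], [0, 2.65], [-2.85, 2.85]. Speed limits (rad/s): [2.79, 2.79, 3.14, 3.14, 3.14, 3.14].

### API

Orientations are given as a unit quaternion [x, y, z, w].
In Python, from station import * gives the robot as it stands.
- The arm moves only by the shell command python3 -m jog 'ROWS' [OPENING] [FORCE]. ROWS is a JSON object of lists of equal length, an entry for each row: "linear": the shift along the world's x, y, z in mm, a list of three; "turn": the turn about the world's z in units of 5 degrees (1.0 is 5 degrees). A call has 1 to 12 rows; each row shifts and turns the commanded pose from where the row before left it; what a row does not reach is not made up. A row lasts 1/8 s, in which the tool goes at most 62.5 mm and 10.7 degrees, less where a joint would pass 70% of its speed; a pose out of reach is approached as far as the arm can. A call is refused whole if a number of a shift passes 62.5 or a number of a turn 1, either way. A call with a gripper value outside its range is refused whole. OPENING is the opening, from 0 (shut) to 1 (fully open), set as the call begins (- or left out, the last holds). The fingers move at their own pace and stop on an object; FORCE is the grip in N (left out, the last holds). Time passes only in rows, so rows that do not move let the fingers close. It gives the time, the measured TCP pose, the force, the opening and the grip force at its end, in the units of the state.
- sense(): the state, without advancing time (a new reading comes with each control period).
- snapshot(name): name is "scene" or "top" or "wrist"; returns the picture (480x640x3 uint8, red, green, blue); there is no depth.
- get_calibration(name): a dict with "fx", "fy", "cx", "cy" (pixels), "world_to_cam" (4x4, takes a point from world to camera coordinates). Camera axes: x right, y down, z forward; pixel columns grow to the right and rows downward; lengths in m; the calibration is good to about 2 mm. A picture is of the moment at which its call begins: read the wrist's pose just before it. get_calibration takes no time and is no camera call; for the wrist camera it gives the pose at the moment of the call.
- sign_off(): hands the job in; it is judged then, once.
The state is a dict: "t": time; "q": joint angles; "qd": joint speeds; "tau": joint torques, N m; "tcp_pos": TCP position; "tool_rot": TCP orientation; "force": force on the tool from outside, world axes, zero at the start; "ft_torque": the same for the moment, N m; "finger_gap": opening from 0.0 (shut) to 1.0 (fully open); "gripper_force": force on a finger pad.
Only numpy, scipy, OpenCV 4.12 (cv2) and the standard library are available. Lean on these libraries where they do the work, as an engineer would, in place of code of your own. Each camera call takes 0.05 s, during which the arm holds its last target. There are 200 camera calls.

## Working session

There is one attempt and no reset: what is moved stays moved. The work goes in short steps, Python scripts to look and compute and a shell command to move; the robot and the scene stay as the last step left them, time stands still between calls to the robot, and variables do not carry over. Pictures are saved under pics/ and viewed, at most 10 in all, crops included, and the job is handed in when it is done.

```bash
mkdir -p pics; ls
cat > h.py <<'E'
from station import *
import numpy as np, cv2
def save(n,f):
    c=get_calibration(n); im=snapshot(n); cv2.imwrite(f'pics/{f}.png',im[:,:,::-1]); np.save(f'pics/{f}.npy',c,allow_pickle=True); return im,c
def load(f): return np.load(f'pics/{f}.npy',allow_pickle=True).item()
def ray(c,u,v,z):
    T=np.linalg.inv(c['world_to_cam']); d=T[:3,:3]@np.array([(u-c['cx'])/c['fx'],(v-c['cy'])/c['fy'],1]); o=T[:3,3]
    return o+d*(z-o[2])/d[2]
def proj(c,p):
    q=c['world_to_cam']@np.append(p,1); return np.array([c['fx']*q[0]/q[2]+c['cx'],c['fy']*q[1]/q[2]+c['cy']])
E
python3 - <<'E'
from h import *
print(sense())
for n in('top','scene'):
    im,c=save(n,n+'0'); print(n,np.linalg.inv(c['world_to_cam']).round(3),c['fx'])
E
```

```text
pics
{'t': 0.0, 'q': array([ 1.04052875e+00,  5.28476743e-01,  1.43392301e+00,  2.95830023e-07,
        1.18140591e+00, -1.78502536e-01]), 'qd': array([-2.48615275e-04,  2.29314570e-05, -3.02376726e-04, -7.63839624e-04,
        4.65747570e-04, -1.77662707e-03]), 'tau': array([-5.55011648e-04, -4.42352450e+01, -1.78024489e+01, -4.36616201e-04,
        8.48292257e-03, -1.71969975e-05]), 'tcp_pos': array([0.21513998, 0.58642985, 0.40372012]), 'tool_rot': array([ 1.74977059e-01,  9.84571889e-01, -1.03769773e-03, -3.84100062e-04]), 'force': array([-0.84527392,  0.14128071, -0.3663206 ]), 'ft_torque': array([-0.04455815, -0.00402078, -0.04799651]), 'gripper_force': 0.0, 'finger_gap': 0.9983105241011777}
top [[-0.01  -0.996  0.093  0.395]
 [-1.     0.01  -0.01  -0.124]
 [ 0.009 -0.093 -0.996  1.497]
 [ 0.     0.     0.     1.   ]] 601.7747053226248
scene [[ 0.486  0.632 -0.603  1.512]
 [ 0.874 -0.339  0.349 -0.699]
 [ 0.016 -0.697 -0.717  1.32 ]
 [ 0.     0.     0.     1.   ]] 617.5119107648677
```

View pics/top0.png

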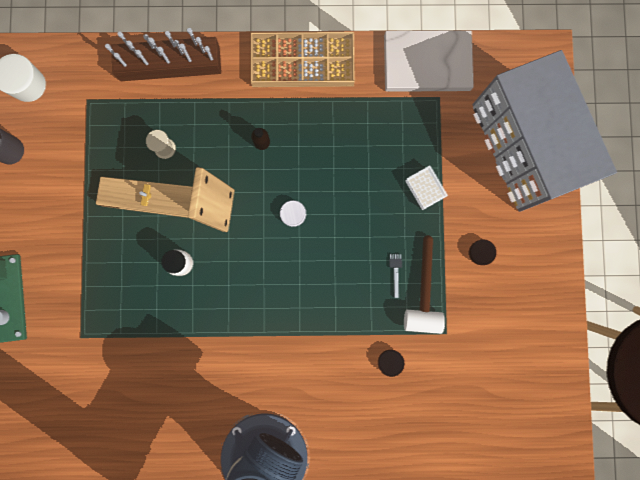

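View pics/scene0.png

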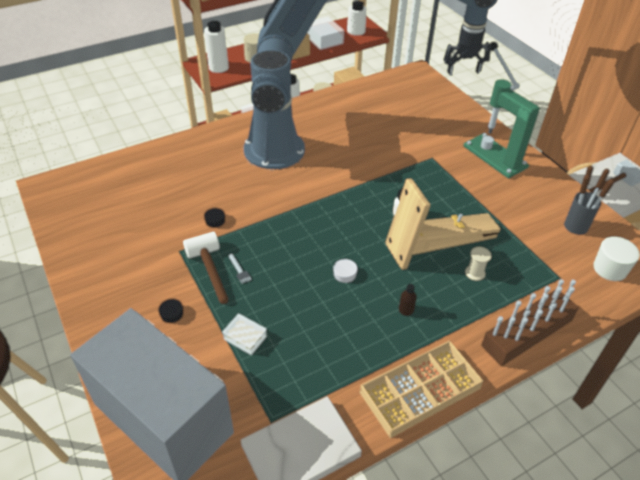

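The top view shows the pony with its board around (190-235, 168-231), the jaws pointing left (+y) and the white/silver tin at (293,213). Tin look-alikes are the black ones at (482,252) and (391,363), both off the mat, and the white-topped glue jar at (178,262). The tin is the flat silver disc at (293,213). Next I'll check it in a close crop.

Run:
```python
from h import *
im=cv2.imread('pics/top0.png')[120:285,85:325]
im=cv2.resize(im,None,fx=3.3,fy=3.3,interpolation=cv2.INTER_CUBIC); cv2.imwrite('pics/crop.png',im)
c=load('top0')
print(proj(c,[0,0,0]),proj(c,[.215,.587,.405]))
for n,u,v,z in[('tin',293,213,.029),('spool',160,145,.083),('glue',177,262,.088),('dye',261,139,.1),('stud',426,187,.036),('iron',396,275,.01),('mallet',425,322,.05),('c',86,100,.003),('c',440,97,.003),('c',81,337,.003),('c',446,333,.003)]: print(n,ray(c,u,v,z).round(3))
```

```text
[263.65780454 457.69083491] [-87.94093949 399.35074596]
tin [ 0.591 -0.076  0.029]
spool [0.75  0.239 0.083]
glue [0.47  0.194 0.088]
dye [ 0.758 -0.003  0.1  ]
stud [ 0.651 -0.403  0.036]
iron [ 0.437 -0.328  0.01 ]
mallet [ 0.323 -0.39   0.05 ]
c [0.888 0.449 0.003]
c [ 0.889 -0.452  0.003]
c [0.293 0.446 0.003]
c [ 0.293 -0.449  0.003]
```

View pics/crop.png

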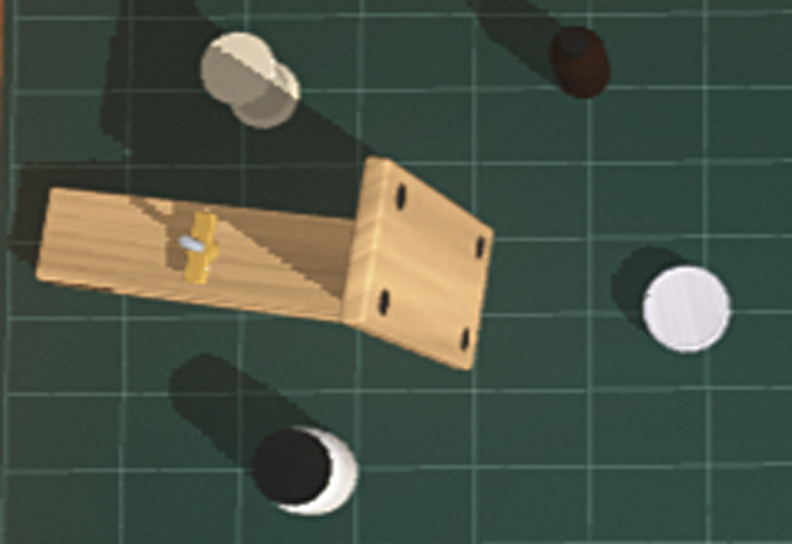

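Run:
```python
from h import *
c=load('top0'); f=lambda u,v,z: ray(c,85+u/3.3,120+v/3.3,z)
A=f(493,232,.0057);B=f(470,370,.0057);C=f(391,160,.243);D=f(364,325,.243);E=f(368,157,.2404);F=f(343,322,.2404)
for n,p in zip('ABCDEF',(A,B,C,D,E,F)):print(n,p.round(4))
print(np.linalg.norm(A-B),np.linalg.norm(E-F),np.linalg.norm(C-D))
e=(A-B)+(C-D)+(E-F); ex=np.array([e[1],-e[0],0]); ex/=np.linalg.norm(ex); ey=np.array([-ex[1],ex[0],0])
ctr=np.mean([ (A+B)/2-.0178*ex,(C+D)/2+.018*ex,(E+F)/2+.036*ex],0); 
for q in ((A+B)/2-.0178*ex,(C+D)/2+.018*ex,(E+F)/2+.036*ex): print('o',q.round(4))
print('yaw',np.degrees(np.arctan2(ex[1],ex[0])),ex,'ey',ey)
o=np.append(ctr[:2],.003)
for n,p in [('tin',[.5912,-.076,.003]),('spool',[.75,.239,0.003]),('glue',[.47,.194,.003]),('dye',[.758,-.003,.003])]:
    d=np.array(p)-o; print(n,d@ex,d@ey)
for x,y in((18,55),(258,55),(258,-55),(18,-55),(-36,0),(-36,55),(-36,-55)): print(x,y,(o+(x*ex+y*ey)/1000).round(3))
s=sense(); R=cv2.Rodrigues
from scipy.spatial.transform import Rotation as Ro
print(Ro.from_quat(s['tool_rot']).as_matrix().round(3))
```

```text
A [0.6525 0.0715 0.0057]
B [0.5474 0.0885 0.0057]
C [0.6587 0.1057 0.243 ]
D [0.5525 0.122  0.243 ]
E [0.6613 0.1209 0.2404]
F [0.5549 0.1359 0.2404]
0.10642955081841768 0.1074687762850884 0.10741601233739766
o [0.6026 0.0976 0.0057]
o [0.6029 0.096  0.243 ]
o [0.6027 0.0928 0.2404]
yaw -98.65464596841669 [-0.1504783  -0.98861331  0.        ] ey [ 0.98861331 -0.1504783   0.        ]
tin 0.17125695787741424 0.014388026277791397
spool -0.1640521899468036 0.12397915450173516
glue -0.0774306658734989 -0.14606104911101936
dye 0.07398840505891507 0.16830381049953672
18 55 [0.654 0.069 0.003]
258 55 [ 0.618 -0.168  0.003]
258 -55 [ 0.51  -0.151  0.003]
18 -55 [0.546 0.086 0.003]
-36 0 [0.608 0.131 0.003]
-36 55 [0.663 0.123 0.003]
-36 -55 [0.554 0.139 0.003]
[[-0.939  0.345 -0.001]
 [ 0.345  0.939 -0.002]
 [ 0.    -0.002 -1.   ]]
```

```bash
python3 -m jog '{"linear":[[0,0,50],[0,0,60],[30,-50,0],[30,-50,0],[30,-50,0],[30,-50,0],[30,-50,0],[30,-50,0],[30,-50,0],[30,-50,0],[30,-50,0],[30,-50,0]],"turn":[0,-1,-1,-1,-1,-1,-1,-1,-1,-1,-1,-1]}' 0.5 20
```

```text
t: 1.6
tcp_pos: [0.5159, 0.0849, 0.5144]
tool_rot: [0.611, 0.792, -0.0, -0.0]
force: [0.9, 0.8, -0.4]
finger_gap: 0.499
gripper_force: 0.0
```

```bash
python3 -m jog '{"linear":[[17,-22,0],[17,-22,0],[17,-22,0],[17,-22,0],[15,-18,-40],[0,0,-40],[0,0,0]],"turn":[-1,-1,-1,-1,-0.7,0,0]}'
python3 - <<'E'
from h import *
im,c=save('wrist','w1'); s=sense(); print(s['tcp_pos'],s['tool_rot'])
p=proj(c,[.5912,-.076,.029]);print('tin pred',p)
for x in [(.6525,.0715,.0057),(.5474,.0885,.0057)]: print('heel',proj(c,x))
E
```

```text
t: 2.48
tcp_pos: [0.5972, -0.0194, 0.4309]
tool_rot: [0.759, 0.652, -0.003, -0.004]
force: [-0.4, 0.2, 0.0]
finger_gap: 0.5
gripper_force: 0.0
[ 0.59803354 -0.01926764  0.43346779] [ 0.75849125  0.65168005 -0.00118625 -0.00164871]
tin pred [325.72265096 251.82190069]
heel [362.98490238 105.05056723]
heel [261.27470646 104.15132803]
```

View pics/w1.png

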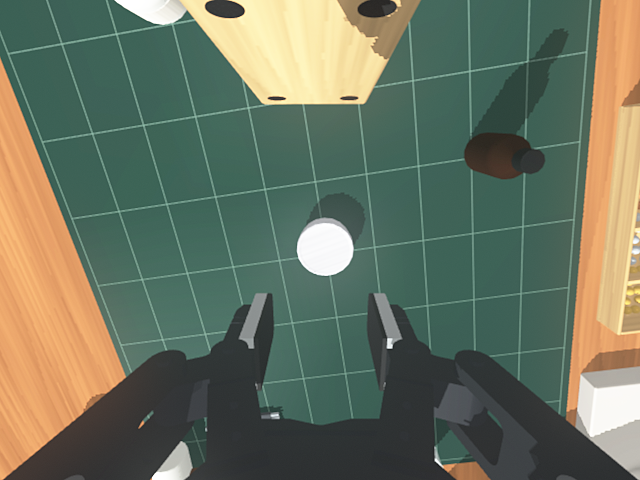

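Run:
```python
from h import *
c=get_calibration('wrist'); T=np.linalg.inv(c['world_to_cam']); s=sense(); print(T[:3].round(3),s['tcp_pos'],s['q'].round(2)); c=load('w1'); print('tin',ray(c,325,247,.029),'mat corner?',ray(c,366,103,.0057),ray(c,264,103,.0057))
```

```text
[[ 0.989 -0.142 -0.051  0.61 ]
 [-0.151 -0.939 -0.31   0.06 ]
 [-0.004  0.314 -0.95   0.401]] [ 0.59803354 -0.01926764  0.43346779] [-0.22  0.46  1.47  0.    1.22 -0.07]
tin [ 0.59124003 -0.07020198  0.029     ] mat corner? [0.65583414 0.07301419 0.0057    ] [0.55045143 0.08917133 0.0057    ]
```

The wrist view confirms the silver tin at (325,247), and its position agrees with the top view to within 6 mm. I'll descend behind it on the pony side with the fingers half open as a cradle.

```bash
python3 -m jog '{"linear":[[0,-5,-40],[0,0,-45],[0,0,-45],[0,0,-40],[0,0,-30],[0,0,-20],[0,0,-10],[0,0,-6],[0,0,0],[0,0,0]],"turn":[0,0,0,0,0,0,0,0,0,0]}'
python3 - <<'E'
from h import *
im,c=save('scene','s1'); save('wrist','w2')
a=cv2.resize(im[130:330,280:520,::-1],None,fx=2.0,fy=2.0); b=cv2.resize(cv2.imread('pics/w2.png'),(400,300))
o=np.zeros((400,800,3),np.uint8); o[:,:480]=a; o[:240,480:]=cv2.resize(b,(320,240)); cv2.imwrite('pics/c2.png',o)
E
```

```text
t: 3.78
tcp_pos: [0.5987, -0.0243, 0.1996]
tool_rot: [0.758, 0.652, 0.001, 0.001]
force: [0.5, -0.4, 0.7]
finger_gap: 0.502
gripper_force: 0.0
```

View pics/c2.png

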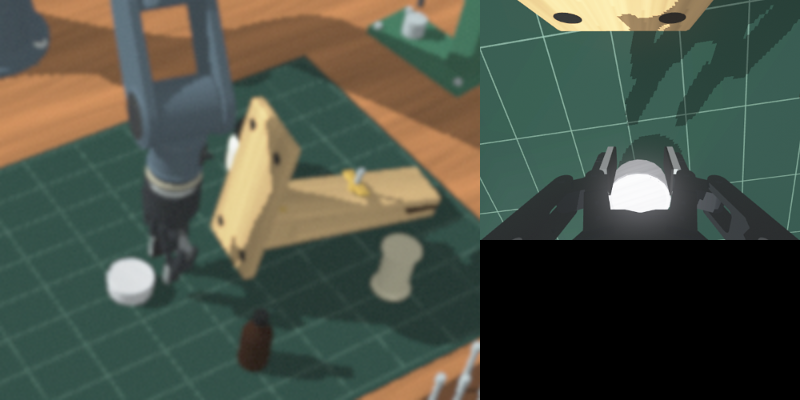

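The left crop shows the fingers between the board and the tin at (130,280). In the wrist inset on the right the tin is centred in the cradle. I'll lower the fingers and start the push.

```bash
python3 -m jog '{"linear":[[0,0,-10],[0,0,-10],[0,0,0],[-0.8,-5,0],[-0.8,-5,0],[-0.8,-5,0],[-0.8,-5,0],[-1.2,-8,0],[-1.5,-10,0],[-1.5,-10,0],[-1.5,-10,0],[-1.5,-10,0]],"turn":[0,0,0,0,0,0,0,0,0,0,0,0]}'; python3 -m jog '{"linear":[[-1.5,-10,0],[-1.5,-10,0],[-1.5,-10,0],[-1.5,-10,0],[-1.5,-10,0],[-1.5,-10,0],[-1.5,-10,0],[-1.5,-10,0],[-1.5,-10,0],[-1.2,-8,0],[-0.9,-6,0],[-0.6,-4,0]],"turn":[0,0,0,0,0,0,0,0,0,0,0,0]}'; python3 -c "
from h import *
save('wrist','w3')"
```

```text
t: 5.38
tcp_pos: [0.5878, -0.093, 0.1788]
tool_rot: [0.759, 0.652, 0.0, -0.0]
force: [-0.3, 2.0, 0.5]
finger_gap: 0.504
gripper_force: 1.1
t: 6.88
tcp_pos: [0.5716, -0.2006, 0.1787]
tool_rot: [0.758, 0.652, -0.0, -0.0]
force: [-0.2, 2.3, 2.0]
finger_gap: 0.502
gripper_force: 1.4
```

View pics/w3.png

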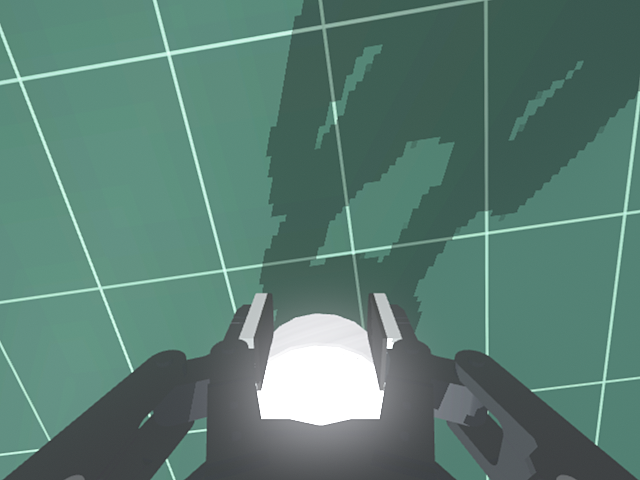

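The tin is still flat and seated in the cradle, well clear of the footprint. I'll back off, lift, shut the gripper, turn it 90° so the camera sits to one side, and cross over to the jaw side.

```bash
python3 -m jog '{"linear":[[2,12,0],[3,20,0],[0,0,30],[0,0,55],[0,0,58],[0,0,58],[0,0,58],[0,0,41],[0,0,0],[0,40,0],[0,40,0],[0,40,0]],"turn":[0,0,0,0,1,1,1,1,1,1,1,1]}' - 
python3 -m jog '{"linear":[[10,40,0],[10,50,0],[10,50,0],[8,50,0],[0,33,0],[0,0,0],[0,0,0],[0,0,0],[0,0,0],[0,0,0],[0,0,0]],"turn":[1,1,1,1,1,1,1,1,1,1,0]}' 0
python3 - <<'E'
from h import *
from scipy.spatial.transform import Rotation as Ro
s=sense(); ex=np.array([-.1505,-.9886,0]);ey=np.array([.9886,-.1505,0]); d=s['tcp_pos']-[.6027,.0955,.003]
print(s['tcp_pos'],d@ex,d@ey,s['finger_gap'],s['q'].round(2)); print((Ro.from_quat(s['tool_rot']).as_matrix()@[0,1,0])@ex)
im,c=save('top','t2')
T=[]
i=im[120:320,80:450,::-1]; cv2.imwrite('pics/t2c.png',cv2.resize(i,None,fx=2.1,fy=2.1))
E
```

```text
t: 8.43
tcp_pos: [0.5762, -0.0455, 0.4783]
tool_rot: [0.488, 0.873, -0.0, -0.0]
force: [0.6, 0.3, -0.4]
finger_gap: 0.499
gripper_force: 0.0
t: 9.8
tcp_pos: [0.6139, 0.1761, 0.4782]
tool_rot: [0.075, 0.997, -0.0, -0.001]
force: [0.1, -1.2, -0.2]
finger_gap: -0.0
gripper_force: 0.0
[0.6139026  0.17613548 0.47823433] -0.08140223169974309 -0.0010607489611814942 -0.00047261196286053724 [ 0.1   0.48  1.31 -0.    1.36 -1.32]
-0.9999898272176964
```

View pics/t2c.png

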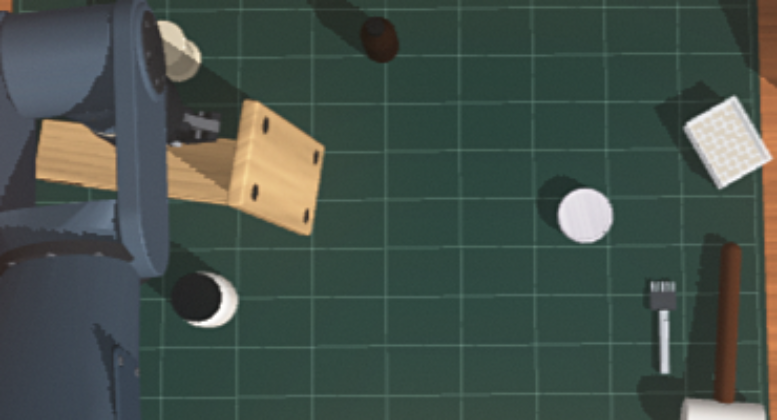

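The tin is at crop pixel (585,215), about 45 mm beyond the base's reach. The pony hasn't moved and nothing else is disturbed. I'll lower behind the board and creep to contact.

```bash
python3 -m jog '{"linear":[[0,0,-30],[0,0,-30],[0,0,-20],[0,0,-4],[0,0,0],[-0.9,-6,0],[-0.9,-6,0],[-0.6,-4,0],[-0.6,-4,0],[-0.6,-4,0],[0,0,0]],"turn":[0,0,0,0,0,0,0,0,0,0,0]}'
```

```text
t: 11.22
tcp_pos: [0.6111, 0.1504, 0.3947]
tool_rot: [0.076, 0.997, -0.0, -0.0]
force: [0.4, -0.1, 0.4]
finger_gap: -0.005
gripper_force: 0.0
```

```bash
python3 -m jog '{"linear":[[-0.6,-4,0],[-0.6,-4,0],[-0.6,-4,0],[0,0,0]],"turn":[0,0,0,0]}';python3 -m jog '{"linear":[[-0.6,-4,0],[-0.6,-4,0],[-0.6,-4,0],[0,0,0]],"turn":[0,0,0,0]}'
```

```text
t: 11.72
tcp_pos: [0.6094, 0.1387, 0.3952]
tool_rot: [0.076, 0.997, 0.0, 0.0]
force: [-0.9, 3.1, 2.4]
finger_gap: 0.0
gripper_force: 1.7
t: 12.22
tcp_pos: [0.6075, 0.1262, 0.3946]
tool_rot: [0.076, 0.997, -0.0, -0.0]
force: [0.2, 2.5, 2.2]
finger_gap: -0.001
gripper_force: 1.5
```

```bash
python3 -m jog '{"linear":[[-0.8,-5,0],[-0.9,-6,0],[-0.9,-6,0],[-0.9,-6,0],[-0.9,-6,0],[-0.9,-6,0],[-0.9,-6,0],[0,0,0]],"turn":[0,0,0,0,0,0,0,0]}'
python3 - <<'E'
from h import *
im,c=save('scene','s3'); cv2.imwrite('pics/s3c.png',cv2.resize(im[120:320,300:560,::-1],None,fx=2.5,fy=2.5))
E
```

```text
t: 13.22
tcp_pos: [0.6012, 0.0851, 0.3946]
tool_rot: [0.076, 0.997, -0.0, -0.0]
force: [1.2, 3.2, 2.7]
finger_gap: 0.001
gripper_force: 1.6
```

View pics/s3c.png

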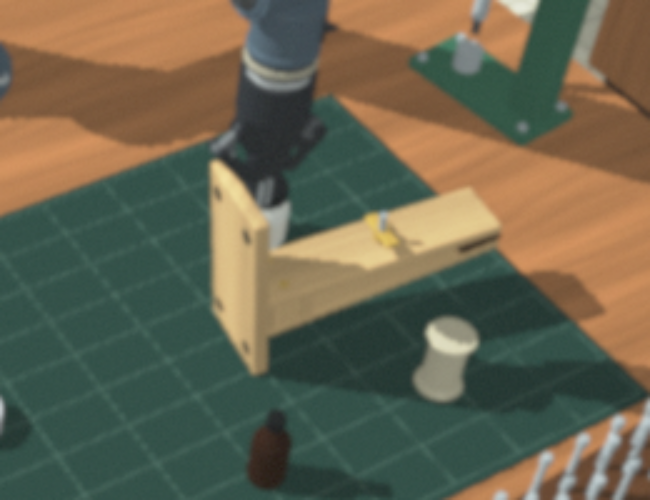

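The pony is pivoting on its heel and the board is near vertical, with the heel still in place. I'll continue along the arc.

```bash
python3 -m jog '{"linear":[[-1.1,-7,0],[-1.2,-8,0],[-1.3,-9,-0.5],[-1.3,-9,-0.5],[-1.4,-9,-2],[-1.4,-9,-2],[-1.4,-9,-3],[-1.4,-9,-3],[-1.4,-9,-4],[-1.4,-9,-4]],"turn":[0,0,0,0,0,0,0,0,0,0]}'
```

```text
t: 14.52
tcp_pos: [0.588, -0.0021, 0.3757]
tool_rot: [0.075, 0.997, -0.0, 0.0]
force: [0.2, 0.5, 2.6]
finger_gap: 0.002
gripper_force: 0.8
```

```bash
python3 -m jog '{"linear":[[-1.6,-10,-6],[-1.6,-10,-6],[-1.6,-11,-7],[-1.7,-11,-8],[-1.7,-11,-8],[-2.2,-14,-7],[-3,-20,-4],[-3.4,-23,0],[-3.4,-23,0],[-3.4,-23,0],[-3,-20,0],[-2,-12,0]],"turn":[0,0,0,0,0,0,0,0,0,0,0,0]}'; python3 -c "
from h import *
im,c=save('scene','s4'); cv2.imwrite('pics/s4c.png',cv2.resize(im[100:320,220:560,::-1],None,fx=2.2,fy=2.2))"
```

```text
t: 16.02
tcp_pos: [0.5591, -0.1909, 0.3297]
tool_rot: [0.076, 0.997, -0.0, 0.0]
force: [-0.1, 0.8, -0.7]
finger_gap: 0.0
gripper_force: 0.0
```

View pics/s4c.png

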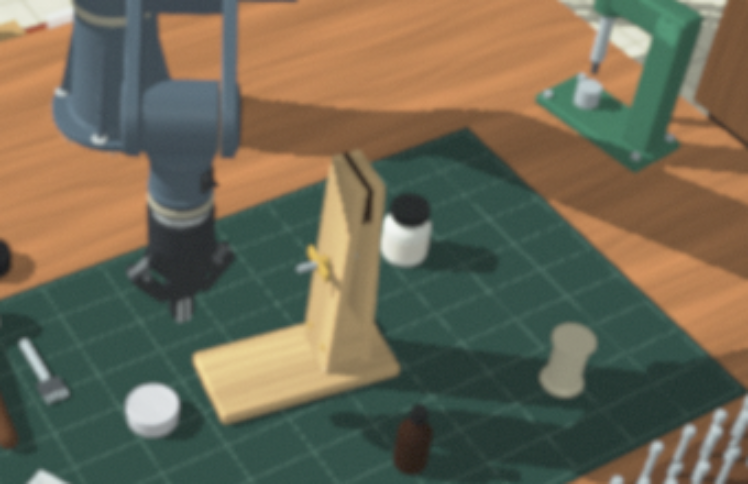

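The pony stands upright on its base, clear of the tin. I'll raise the tool and check that the pony has settled and where it stands.

```bash
python3 -m jog '{"linear":[[0,-10,20],[0,-10,40],[0,0,40],[0,0,20],[0,0,0],[0,0,0],[0,0,0]],"turn":[0,0,0,0,0,0,0]}'
python3 - <<'E'
from h import *
im,c=save('scene','s5'); i=cv2.resize(im[100:320,220:560,::-1],None,fx=2.2,fy=2.2).copy()
ex=np.array([-.1505,-.9886,0]);ey=np.array([.9886,-.1505,0])
for x,y in((18,55),(258,55),(258,-55),(18,-55)):
    p=proj(c,np.array([.6027,.0955,.021])+(x*ex+y*ey)/1000); u=(p-[220,100])*2.2; cv2.circle(i,tuple(int(a) for a in u),3,(0,0,255),-1)
cv2.imwrite('pics/s5c.png',i)
E
```

```text
t: 16.95
tcp_pos: [0.5592, -0.209, 0.4481]
tool_rot: [0.075, 0.997, 0.001, -0.001]
force: [1.0, -0.3, -0.2]
finger_gap: 0.002
gripper_force: 0.0
```

View pics/s5c.png

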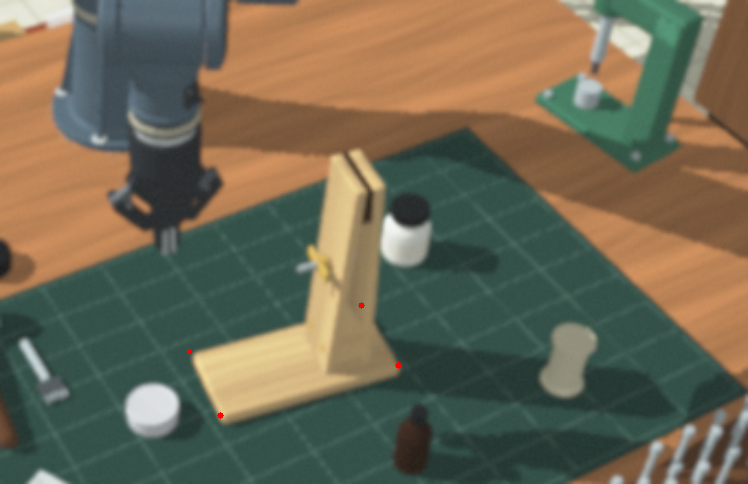

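The base's top corners fall within a few mm of the predicted red dots at (190,351), (220,415) and (398,365). The pony is steady where it fell and the tin sits apart at (152,410).

```bash
python3 -c "
from station import *
print(sign_off())"
```

```text
the job is handed in; nothing more can be done
None
```

I slid the tin about 45 mm clear of the base, then tipped the pony up by pushing only. It stands upright within a few millimetres of where it should, with nothing else visibly disturbed, and I handed the job in at about 17 s.

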